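# Put away the microscope's optics

## Robot

A 6-joint arm with a two-finger parallel gripper is mounted at the origin on the work surface. World frame = base frame: x ahead of the robot, y to its left, z up, the work surface at z = 0. Lengths are in m, angles in degrees, forces in N, time in s.
With the tool pointing down it reaches from about 0.4 to 0.825 m from the base axis. Payload 7 kg.
Tool frame: the origin (TCP) lies midway between the tips of the shut fingers; the grasp point (between the pads) lies 19 mm behind it; z points along the fingers, y is the direction in which the jaws open and shut (so a half turn about z gives the same grasp; the last joint's range is limited). The gripper opens to 88 mm and grips with 3 to 60 N. Pads are 19 mm wide; open, the fingers measure 130 mm over their backs; the gripper's body (78 mm by 193 mm) begins 47 mm behind the grasp point.
Start: joints at [89.788, 20.546, 0.682, 0, -70.136, -16.507], TCP at [0.194, 0.646, 0.227] pointing down, gripper open.
Joint ranges: [-176.03, 176.03], [-82.01, 121.73], [-58.28, 71.71], [-173.87, 95.51], [-174.79, -0.11], [-173.66, 173.66]. Speed limits (degrees/s): [136.94, 136.94, 172.46, 180, 180, 180].

## Interface

Orientations are given as a 3x3 rotation matrix whose columns are the frame's x, y, z axes.
In Python, from rig import robot gives the robot as it stands. Calls block until the motion is done:
- robot.goto(position, orientation): joint-space move of the TCP to a pose.
- robot.servo_line(position, ori=None, speed=0.15): straight line of the TCP; ori=None keeps the orientation; speed is the mean speed in m/s.
- robot.movej(angles): joint-space move.
- robot.move_gripper(opening): opening from 0.0 (shut) to 1.0 (fully open); the grip force is fixed at half the most; returns when the fingers have stopped.
- robot.dwell(seconds).
- robot.ik(position, orientation): joint angles nearest the present ones, or None.
- robot.grab_frame(name): name is "scene" or "top"; returns (picture, depth): 480x640x3 uint8, red, green, blue; 480x640 float32, m along the optical axis (not along the pixel's ray), 0 where there is no reading.
- robot.camera_info(name): a dict with "vfov" (degrees; the focal length in pixels is half the picture's height over the tangent of half this angle, whatever the lens; pixels are square), "cx", "cy" (the principal point, pixels), "view" (4x4, takes a point from world to camera coordinates). Camera axes: x right, y down, z forward; pixel columns grow to the right and rows downward; lengths in m; the calibration is good to about 2 mm. A picture is of the moment at which its call begins. camera_info takes no time and is no camera call.
A pose or a line that the arm cannot do raises robot.Unreachable and nothing moves.
- robot.job_done(): hands the job in, once; it reports no verdict.
Readings, each from a call of its own:
- robot.read_t(): time.
- robot.read_qpos(): joint angles.
- robot.read_qvel(): joint speeds.
- robot.read_effort(): joint torques, N m.
- robot.read_position(): TCP position.
- robot.read_tcp_rot(): TCP orientation.
- robot.read_force(): force on the tool from outside, world axes, zero at the start.
- robot.read_ft_torque(): the same for the moment, N m.
- robot.read_grip_width(): opening from 0.0 (shut) to 1.0 (fully open).
Only numpy, scipy, OpenCV 4.12 (cv2) and the standard library are available. Lean on these libraries where they do the work, as an engineer would, in place of code of your own. Each camera call takes 0.05 s, during which the arm holds its last target.

## Task

Put the microscope's optics away, each standing upright on the floor of the recess of its own storage block: the three bright round objectives by size (smallest in the smallest round recess, middle one in the middle-sized, largest in the largest), and the black eyepiece, drawn straight up out of its sleeve, stem down in the square recess. Set each one down gently without dropping it or tipping it over, leave the sleeve stand standing where it is, and leave all four optics released.

Things in the scene. Friction and masses are not known exactly. Their poses are not given: they have to be found in the camera images.
- objective_small: the smallest objective: a bright aluminium round barrel with a dark ring, standing on its mounting end with the tapered nose up; 22 mm in diameter and 38 mm tall, straight-sided from 4 to 30 mm above its foot, tapering above that; about 60 g. Loose. Origin at the centre of its underside, z up along its axis.
- objective_medium: the middle-sized objective: a bright aluminium round barrel with a dark ring, standing on its mounting end with the tapered nose up; 30 mm in diameter and 50 mm tall, straight-sided from 4 to 39 mm above its foot, tapering above that; about 130 g. Loose. Origin at the centre of its underside, z up along its axis.
- objective_large: the largest objective: a bright aluminium round barrel with a dark ring, standing on its mounting end with the tapered nose up; 38 mm in diameter and 64 mm tall, straight-sided from 4 to 49 mm above its foot, tapering above that; about 260 g. Loose. Origin at the centre of its underside, z up along its axis.
- eyepiece: the eyepiece, 68 mm tall, 110 g, loose: steel stem 30 mm in diameter, 34 mm long; above it a black head 40 mm in diameter (34 to 58 mm above the foot), then a tapering rubber eyecup, 36 to 33 mm. At the start its whole stem is in the stand's sleeve, the head resting on the rim, only head and eyecup showing. Origin: centre of the stem's underside (at the start 14 mm above the bench), z up its axis.
- sleeve_stand: the sleeve stand: a white base 80 x 80 x 14 mm with an upright aluminium sleeve, 42 mm outside, 32 mm bore, rim 48 mm above the bench; the eyepiece's stem has 1 mm to spare all round in it and must rise 34 mm to be clear. Not fixed, about 0.95 kg. Origin at the centre of the underside of the base, z up along the sleeve.
- block_small: the storage block with the smallest round recess: a grey square block 76 x 76 x 10 mm, fixed to the bench, with a round, 34 mm wide recess in the middle of its top, 6 mm deep, lined with black rubber (recess floor 4 mm above the bench, rim 10 mm above it). Origin at the centre of its underside, z up, x and y along its sides.
- block_medium: the storage block with the middle-sized round recess: a grey square block 76 x 76 x 10 mm, fixed to the bench, with a round, 46 mm wide recess in the middle of its top, 6 mm deep, lined with black rubber (recess floor 4 mm above the bench, rim 10 mm above it). Origin at the centre of its underside, z up, x and y along its sides.
- block_large: the storage block with the largest round recess: a grey square block 76 x 76 x 10 mm, fixed to the bench, with a round, 60 mm wide recess in the middle of its top, 6 mm deep, lined with black rubber (recess floor 4 mm above the bench, rim 10 mm above it). Origin at the centre of its underside, z up, x and y along its sides.
- block_square: the storage block with the square recess: a grey square block 76 x 76 x 10 mm, fixed to the bench, with a square, 46 x 46 mm recess in the middle of its top, 6 mm deep, lined with black rubber (recess floor 4 mm above the bench, rim 10 mm above it). Origin at the centre of its underside, z up, x and y along its sides.

How it is judged (in metres and radians):
At the end, for the whole second after the job is handed in: Every optic stands in its own block's recess: within 12 mm of the block's centre, foot at most 7 mm above the block's underside, tilt under 0.12 rad, at rest, released; the sleeve stand is upright (0.1 rad) and within 30 mm of its start (horizontal distance between objective_small and block_small below 0.012 m and z of objective_small in the frame of block_small below 0.007 m and angle between each of objective_small, objective_medium, objective_large, eyepiece's own z axis and vertical below 0.12 rad and linear speed of each of objective_small, objective_medium, objective_large, eyepiece below 0.02 m/s and contact force between each of objective_small, objective_medium, objective_large, eyepiece and the fingers below 0.1 N and horizontal distance between objective_medium and block_medium below 0.012 m and z of objective_medium in the frame of block_medium below 0.007 m and horizontal distance between objective_large and block_large below 0.012 m and z of objective_large in the frame of block_large below 0.007 m and horizontal distance between eyepiece and block_square below 0.012 m and z of eyepiece in the frame of block_square below 0.007 m and distance of sleeve_stand from where it was at the start of the episode below 0.03 m and angle between sleeve_stand's own z axis and vertical below 0.1 rad); the robot touches nothing.
It fails at once if an objective or the eyepiece is tipped more than 0.7 rad from upright (angle between any of objective_small, objective_medium, objective_large, eyepiece's own z axis and vertical above 0.7 rad).
It fails at once if an objective or the eyepiece is dropped: it moves faster than 0.6 m/s while the fingers do not hold it ((linear speed of objective_small above 0.6 m/s and contact force between objective_small and the fingers below 0.05 N) or (linear speed of objective_medium above 0.6 m/s and contact force between objective_medium and the fingers below 0.05 N) or (linear speed of objective_large above 0.6 m/s and contact force between objective_large and the fingers below 0.05 N) or (linear speed of eyepiece above 0.6 m/s and contact force between eyepiece and the fingers below 0.05 N)).
It fails at once if the sleeve stand is lifted, tipped or dragged along (10 mm up, 0.2 rad, or 40 mm away) (height (world z) of sleeve_stand above 0.01 m or angle between sleeve_stand's own z axis and vertical above 0.2 rad or distance of sleeve_stand from where it was at the start of the episode above 0.04 m).
It also fails if it takes over 128 s, if anything falls off the work surface, if the arm or the gripper's body presses on something with over 40 N, if the wrist force passes 120 N, or if a joint passes its speed limit or range.

## Working session

There is one attempt and no reset: what is moved stays moved. The work goes in short steps, each a Python script; the robot and the scene stay as the last script left them, time stands still between calls to the robot, and variables do not carry over. Pictures are saved under pics/ and viewed, and the job is handed in when it is done.

```bash
ls; mkdir -p pics
python3 - <<'E'
from rig import robot
import cv2, numpy as np
for n in ("scene","top"):
    p,d=robot.grab_frame(n); cv2.imwrite(f"pics/{n}0.png",p[:,:,::-1]); np.save(f"pics/{n}0.npy",d)
    print(n,robot.camera_info(n), (d>0).mean(), d[d>0].min(), d.max())
print(robot.read_t(), robot.read_tcp_rot(), robot.read_grip_width())
E
```

```text
pics
scene {'vfov': 45.312932934298956, 'cx': 319.1809545826649, 'cy': 249.6295274152442, 'view': array([[ 0.17162515,  0.98495042,  0.02043204, -0.07553886],
       [ 0.57853737, -0.08397846, -0.81132122, -0.24728097],
       [-0.79739533,  0.15106383, -0.58424345,  1.73093696],
       [ 0.        ,  0.        ,  0.        ,  1.        ]])} 0.995966796875 0.8687836 3.6321871
top {'vfov': 47.62275376533266, 'cx': 317.6212924416245, 'cy': 242.58575602757543, 'view': array([[-0.00596352, -0.99997211,  0.00449643, -0.0034721 ],
       [-0.97664787,  0.0048586 , -0.21479136,  0.48574287],
       [ 0.21476352, -0.00567234, -0.97664961,  0.91201269],
       [ 0.        ,  0.        ,  0.        ,  1.        ]])} 0.9961263020833333 0.9028054 2.0035594
0.1 [[ 9.57699199e-01 -2.87771050e-01 -2.59402986e-04]
 [-2.87771114e-01 -9.57698083e-01 -1.47220581e-03]
 [ 1.75228469e-04  1.48457901e-03 -9.99998883e-01]] 0.9982209375047616
```

View pics/scene0.png

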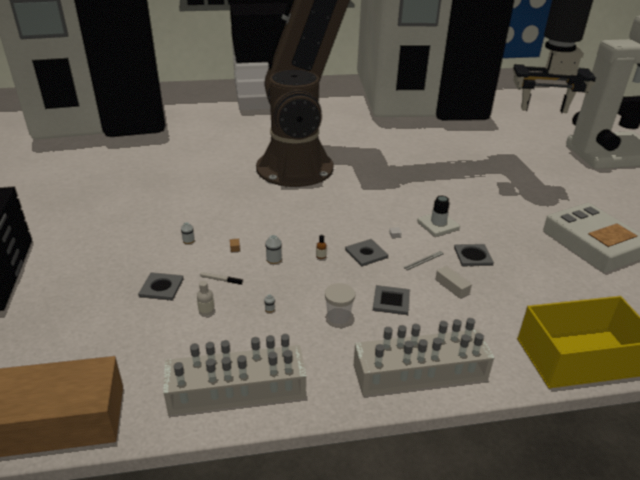

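View pics/top0.png

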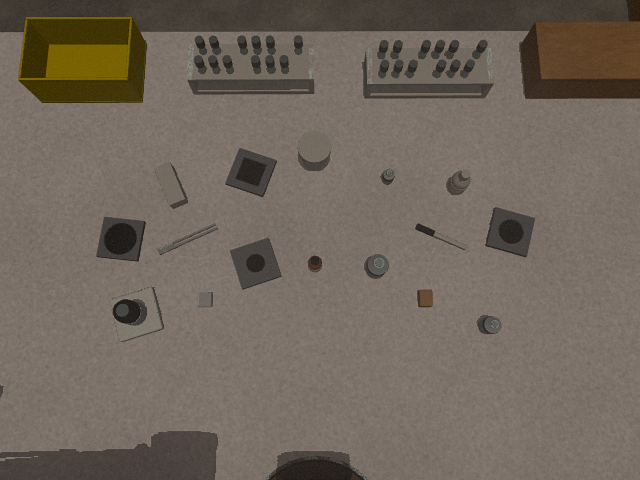

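The top view shows the small objective at (388,176), large at (377,265) and medium at (490,325). The eyepiece and stand are at (130,312). Blocks: large (121,238), square (251,172), small (256,263), medium (511,231). Next I'll measure them with masks, rays and depth.

```bash
cat > h.py <<'E'
import numpy as np, cv2
from rig import robot
def cam(n):
    i=robot.camera_info(n); f=240/np.tan(np.radians(i["vfov"]/2)); V=np.array(i["view"]); return f,i["cx"],i["cy"],V
def cast(n,uv,z):
    f,cx,cy,V=cam(n); uv=np.atleast_2d(uv).astype(float)
    d=np.c_[(uv[:,0]-cx)/f,(uv[:,1]-cy)/f,np.ones(len(uv))]@V[:3,:3]
    o=-V[:3,:3].T@V[:3,3]
    return o+d*((z-o[2])/d[:,2])[:,None]
def cloud(n,d):
    f,cx,cy,V=cam(n); v,u=np.mgrid[:480,:640]
    P=np.stack([(u-cx)/f*d,(v-cy)/f*d,d],-1)-V[:3,3]
    return P@V[:3,:3]
def circ(p):
    A=np.c_[2*p,np.ones(len(p))]; s=np.linalg.lstsq(A,(p**2).sum(1),rcond=None)[0]
    return s[:2],np.sqrt(s[2]+s[:2]@s[:2])
E
cat > m.py <<'E'
from h import *
import sys
tag=sys.argv[1]
I=cv2.imread(f"pics/top{tag}.png"); D=np.load(f"pics/top{tag}.npy"); W=cloud("top",D)
g=cv2.cvtColor(I,cv2.COLOR_BGR2GRAY)
print("bench z",[round(float(np.median(W[r:r+8,c:c+8,2])),4) for r,c in((350,350),(210,300),(380,60),(140,500))])
for nm,(u,v) in dict(large=(121,238),square=(251,172),small=(256,263),medium=(511,231)).items():
    x0,y0=u-40,v-40; c=cv2.GaussianBlur(g[y0:y0+80,x0:x0+80],(3,3),0)
    t,_=cv2.threshold(c,0,255,cv2.THRESH_OTSU+cv2.THRESH_BINARY_INV)
    m=(c<t).astype(np.uint8)
    k,l,st,ce=cv2.connectedComponentsWithStats(m); j=l[40,40]
    cs,_=cv2.findContours((l==j).astype(np.uint8),cv2.RETR_EXTERNAL,cv2.CHAIN_APPROX_NONE); ct=max(cs,key=cv2.contourArea)
    q=cast("top",ct[:,0]+[x0,y0],.010)[:,:2]; r=cv2.minAreaRect(q.astype(np.float32)*1000)
    # recess
    m2=(c<0.5*np.median(c[l==j])).astype(np.uint8)
    m2=(g[y0:y0+80,x0:x0+80]<28).astype(np.uint8); k,l2,_,_=cv2.connectedComponentsWithStats(m2); j2=l2[40,40]
    cs,_=cv2.findContours((l2==j2).astype(np.uint8),cv2.RETR_EXTERNAL,cv2.CHAIN_APPROX_NONE); ct2=max(cs,key=cv2.contourArea)
    q2=cast("top",ct2[:,0]+[x0,y0],.010)[:,:2]; r2=cv2.minAreaRect(q2.astype(np.float32)*1000)
    print(nm,"t",t,np.round(r[0],1),np.round(r[1],1),round(r[2],1),"recess",np.round(r2[0],1),np.round(r2[1],1), "z",round(float(np.median(W[v-3:v+4,u-3:u+4,2])),4))
for nm,(u,v,h) in dict(os=(388,176,.038),ol=(377,265,.064),om=(490,325,.050),ey=(127,311,.082)).items():
    w=W[v-35:v+35,u-35:u+35].reshape(-1,3); w=w[(w[:,2]>.015)]
    near=np.linalg.norm(w[:,:2]-np.median(w[:,:2],axis=0),axis=1)<.05; w=w[near]
    top=w[w[:,2]>np.percentile(w[:,2],95)-.004]
    print(nm,len(w),"zmax",np.round(np.percentile(w[:,2],98),4),"topmean",np.round(top[:,:2].mean(0),4),"bbox",np.round([w[:,:2].min(0),w[:,:2].max(0)],4).tolist())
E
python3 m.py 0
python3 - <<'E'
import cv2,numpy as np
I=cv2.imread("pics/top0.png")
I=np.clip(I.astype(float)*1.8,0,255).astype(np.uint8)
t=[cv2.resize(I[v-25:v+25,u-25:u+25],(266,266),interpolation=cv2.INTER_CUBIC) for u,v in((388,176),(377,265),(490,325),(130,312),(251,172),(511,231))]
cv2.imwrite("pics/crops0.png",np.vstack([np.hstack(t[:3]),np.hstack(t[3:])]))
E
```

```text
bench z [-0.0001, 0.0, -0.0003, 0.0004]
large t 80.0 [504.3 358.5] [78.8 76.6] 83.3 recess [507.8 360.5] [159.8 148.4] z 0.0044
square t 86.0 [633.4 120.1] [77.9 77.8] 70.4 recess [635.9 122.1] [160.4 153.2] z 0.0041
small t 90.0 [457.1 108.4] [77.3 75.6] 18.7 recess [459.4 109.2] [148.8 147.5] z 0.0042
medium t 86.0 [ 514.3 -364.6] [79.  78.8] 73.2 recess [ 517.7 -367.9] [149.8 161.3] z 0.0041
os 131 zmax 0.0398 topmean [ 0.6209 -0.1397] bbox [[0.6094, -0.1505], [0.6321, -0.128]]
ol 427 zmax 0.0666 topmean [ 0.4472 -0.1114] bbox [[0.4282, -0.1306], [0.4655, -0.0929]]
om 295 zmax 0.0521 topmean [ 0.3411 -0.3093] bbox [[0.3263, -0.3241], [0.3559, -0.2942]]
ey 1006 zmax 0.0844 topmean [0.3655 0.3212] bbox [[0.3206, 0.2733], [0.4096, 0.3599]]
```

View pics/crops0.png

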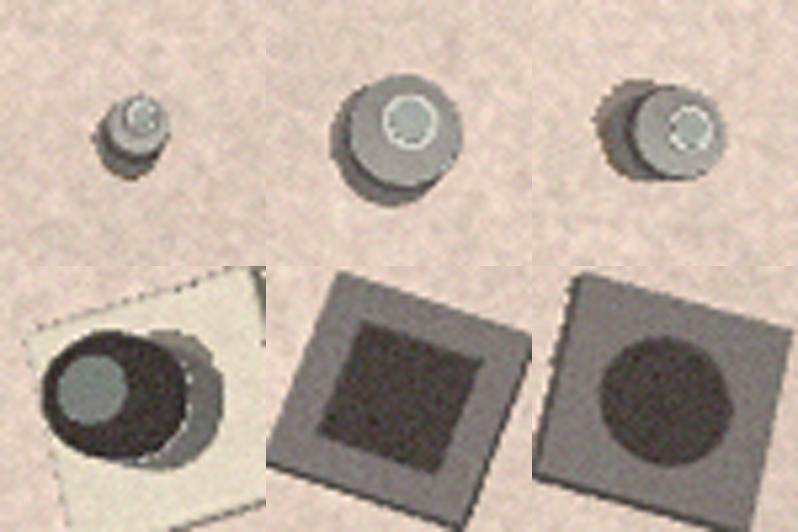

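```bash
cat > m2.py <<'E'
from h import *
import sys
tag=sys.argv[1]
B=dict(large=(.504,.3585),square=(.6334,.120),small=(.457,.108),medium=(.514,-.3646))
O=dict(os=(.6208,-.1393,.012,.032),ol=(.4469,-.1118,.02,.05),om=(.3411,-.3092,.015,.04),ey=(.3655,.3212,.055,.09))
for n in("top","scene"):
    I=cv2.imread(f"pics/{n}{tag}.png"); D=np.load(f"pics/{n}{tag}.npy"); W=cloud(n,D); g=cv2.cvtColor(I,cv2.COLOR_BGR2GRAY)
    for nm,c in B.items():
        R=np.linalg.norm(W[...,:2]-c,axis=2)
        q=W[(R<.06)&(W[...,2]>.0075)&(W[...,2]<.0125)]
        r=cv2.minAreaRect((q[:,:2]*1000).astype(np.float32))
        k=W[(R<.036)&(W[...,2]>.002)&(W[...,2]<.0065)]
        k=k[np.linalg.norm(k[:,:2]-c,axis=1)<.034]
        # dark recess by colour
        m=(R<.036); t,_=cv2.threshold(g[m],0,255,cv2.THRESH_OTSU); mm=(m&(g<=t)).astype(np.uint8); mm=cv2.morphologyEx(mm,cv2.MORPH_OPEN,np.ones((3,3)))
        cs,_=cv2.findContours(mm,cv2.RETR_EXTERNAL,cv2.CHAIN_APPROX_NONE);ct=max(cs,key=cv2.contourArea)
        e=cv2.minAreaRect((cast(n,ct[:,0],.010)[:,:2]*1000).astype(np.float32))
        print(n,nm,"face",np.round(r[0],1),np.round(r[1],1),round(r[2],1),"recess",np.round(e[0],1),np.round(e[1],1),round(e[2],1))
    for nm,(x,y,a,b) in O.items():
        m=(np.linalg.norm(W[...,:2]-(x,y),axis=2)<.035)&(W[...,2]>a)&(W[...,2]<b)
        q=W[m][:,:2]; 
        print(n,nm,len(q),"bbox c",np.round((q.max(0)+q.min(0))/2,4),np.round(q.max(0)-q.min(0),4), "zmax",W[m][:,2].max().round(4))
    m=(np.linalg.norm(W[...,:2]-(.36,.315),axis=2)<.07)&(W[...,2]>.010)&(W[...,2]<.018)
    r=cv2.minAreaRect((W[m][:,:2]*1000).astype(np.float32)); print(n,"stand",np.round(r[0],1),np.round(r[1],1),r[2])
E
python3 m2.py 0
```

```text
top large face [505.7 360.4] [77.5 76.7] 83.3 recess [505.4 360.6] [58.  60.1] 47.6
top square face [635.2 120.9] [77.2 77.1] 70.4 recess [635.6 120.5] [46.6 45.9] 70.6
top small face [458. 109.] [77.2 76. ] 18.7 recess [458.3 109. ] [33.3 31.8] 89.7
top medium face [ 515.8 -366.3] [77.4 77.4] 73.1 recess [ 514.6 -367.2] [45.3 44.1] 89.7
top os 77 bbox c [ 0.6208 -0.1392] [0.0228 0.0225] zmax 0.0319
top ol 96 bbox c [ 0.4468 -0.1118] [0.0373 0.0377] zmax 0.0498
top om 95 bbox c [ 0.3411 -0.3091] [0.0296 0.0299] zmax 0.0399
top ey 507 bbox c [0.3658 0.3192] [0.0391 0.0367] zmax 0.0862
top stand [366.  321.6] [80.  80.9] 17.184511184692383
scene large face [509.9 362.3] [78.6 81.9] 81.8 recess [509.5 361.2] [53.1 44.5] 81.7
scene square face [639.7 122.7] [76.  83.5] 70.7 recess [639.3 122. ] [44.9 42.1] 70.6
scene small face [461.1 111.3] [81.6 80.9] 17.0 recess [987.1 -45.5] [34.6 22.5] 81.0
scene medium face [ 519.2 -363.9] [77.6 82.2] 72.7 recess [ 519.8 -365. ] [43.4 37.9] 81.5
scene os 83 bbox c [ 0.6296 -0.1386] [0.0218 0.0211] zmax 0.032
scene ol 167 bbox c [ 0.4628 -0.1115] [0.0229 0.0363] zmax 0.0498
scene om 118 bbox c [ 0.3528 -0.3084] [0.0229 0.0295] zmax 0.0399
scene ey 232 bbox c [0.3703 0.3225] [0.0457 0.0393] zmax 0.0867
scene stand [370.9 323.9] [83.1 85.9] 17.150297164916992
```

Run:
```python
from h import *
D=np.load("pics/top0.npy"); W=cloud("top",D)
m=((W[...,2]>.006)&(D>0)).astype(np.uint8)
m=cv2.morphologyEx(m,cv2.MORPH_OPEN,np.ones((3,3)))
k,l,s,c=cv2.connectedComponentsWithStats(m)
for j in range(1,k):
    q=W[l==j]
    if len(q)>25: print(np.round(c[j]),len(q),"z",q[:,2].max().round(3),np.round(q[:,:2].min(0),3),np.round(q[:,:2].max(0),3))
```

```text
[81. 58.] 7232 z 0.095 [0.781 0.337] [0.916 0.541]
[582.  59.] 8732 z 0.087 [ 0.786 -0.644] [ 0.911 -0.418]
[250.  66.] 6473 z 0.105 [0.799 0.   ] [0.878 0.24 ]
[428.  70.] 6553 z 0.105 [ 0.789 -0.341] [ 0.868 -0.1  ]
[314. 149.] 1016 z 0.068 [ 0.632 -0.03 ] [0.694 0.029]
[250. 172.] 962 z 0.015 [0.589 0.074] [0.682 0.167]
[170. 185.] 801 z 0.033 [0.564 0.24 ] [0.647 0.299]
[388. 176.] 146 z 0.041 [ 0.609 -0.15 ] [ 0.632 -0.128]
[459. 181.] 408 z 0.078 [ 0.588 -0.285] [ 0.621 -0.253]
[510. 231.] 1182 z 0.016 [ 0.469 -0.413] [ 0.563 -0.319]
[115. 243.] 634 z 0.015 [0.464 0.324] [0.546 0.401]
[135. 226.] 217 z 0.014 [0.503 0.319] [0.543 0.36 ]
[429. 231.] 154 z 0.014 [ 0.501 -0.24 ] [ 0.53 -0.19]
[255. 263.] 1436 z 0.016 [0.413 0.063] [0.505 0.156]
[458. 244.] 62 z 0.012 [ 0.485 -0.282] [ 0.499 -0.255]
[377. 266.] 440 z 0.068 [ 0.428 -0.131] [ 0.465 -0.093]
[314. 263.] 189 z 0.064 [ 0.44  -0.012] [0.466 0.011]
[136. 314.] 2005 z 0.086 [0.317 0.273] [0.414 0.37 ]
[425. 298.] 239 z 0.025 [ 0.376 -0.212] [ 0.405 -0.187]
[204. 299.] 221 z 0.021 [0.378 0.186] [0.404 0.212]
[490. 325.] 315 z 0.054 [ 0.326 -0.324] [ 0.356 -0.294]
[316. 471.] 1282 z 0.029 [ 0.085 -0.078] [0.116 0.075]
```

```bash
cat >> h.py <<'E'
def R(s): # jaw along s*x, tool z down
    y=np.array([s,0,0.]); z=np.array([0,0,-1.]); return np.c_[np.cross(y,z),y,z]
def pick(x,y,foot,g,Rm,open_=1.0,lift=.16,slow=.05):
    zt=foot+g-.019
    robot.goto([x,y,zt+.10],Rm); robot.move_gripper(open_)
    robot.servo_line([x,y,zt],speed=.1); f0=robot.read_force()
    robot.move_gripper(0.0); robot.dwell(.2)
    print("grip",robot.read_grip_width()*88,"f",np.round(np.array(robot.read_force())-f0,1),"t",robot.read_t())
    robot.servo_line([x,y,zt+.045],speed=slow)
    print("lifted grip",robot.read_grip_width()*88,"f",np.round(np.array(robot.read_force())-f0,1))
    robot.servo_line([x,y,max(lift,zt+.05)],speed=.2)
def place(x,y,g,Rm,op,dz=.0005,floor=.004,hi=.16):
    zt=floor+g-.019+dz
    robot.goto([x,y,hi],Rm); robot.servo_line([x,y,zt+.02],speed=.12); f0=np.array(robot.read_force())
    robot.servo_line([x,y,zt],speed=.02); robot.dwell(.2); print("place f",np.round(np.array(robot.read_force())-f0,1),np.round(robot.read_position(),4),"grip",robot.read_grip_width()*88)
    robot.move_gripper(op); robot.dwell(.3)
    robot.servo_line([x,y,zt+.09],speed=.12); robot.servo_line([x,y,hi],speed=.2)
    print("t",robot.read_t())
E
python3 - <<'E'
from h import *
for nm,(x,y) in dict(os=(.622,-.139),ol=(.448,-.111),om=(.342,-.308),ey=(.367,.321),BL=(.507,.361),BQ=(.637,.121),BS=(.4595,.11),BM=(.517,-.366)).items():
    for s in(1,-1):
        for z in (.012,.05,.18,.2):
            q=robot.ik([x,y,z],R(s)); print(nm,s,z,None if q is None else np.round(q,0).tolist())
E
```

```text
os 1 0.012 None
os 1 0.05 None
os 1 0.18 None
os 1 0.2 None
os -1 0.012 [5.0, 29.0, -18.0, 0.0, -43.0, -5.0]
os -1 0.05 [5.0, 26.0, -16.0, 0.0, -48.0, -5.0]
os -1 0.18 [5.0, 19.0, -8.0, 0.0, -63.0, -5.0]
os -1 0.2 [5.0, 18.0, -7.0, 0.0, -65.0, -5.0]
ol 1 0.012 [11.0, 16.0, -41.0, 0.0, -33.0, 169.0]
ol 1 0.05 [11.0, 12.0, -39.0, 0.0, -39.0, 169.0]
ol 1 0.18 [11.0, 2.0, -29.0, 0.0, -59.0, 169.0]
ol 1 0.2 [11.0, 1.0, -27.0, 0.0, -61.0, 169.0]
ol -1 0.012 [11.0, 16.0, -41.0, 0.0, -33.0, -11.0]
ol -1 0.05 [11.0, 12.0, -39.0, 0.0, -39.0, -11.0]
ol -1 0.18 [11.0, 2.0, -29.0, 0.0, -59.0, -11.0]
ol -1 0.2 [11.0, 1.0, -27.0, 0.0, -61.0, -11.0]
om 1 0.012 [-17.0, 16.0, -41.0, -0.0, -33.0, -163.0]
om 1 0.05 [-17.0, 12.0, -39.0, 0.0, -39.0, -163.0]
om 1 0.18 [-17.0, 2.0, -29.0, 0.0, -59.0, -163.0]
om 1 0.2 [-17.0, 1.0, -28.0, 0.0, -61.0, -163.0]
om -1 0.012 [-17.0, 16.0, -41.0, 0.0, -33.0, 17.0]
om -1 0.05 [-17.0, 12.0, -39.0, 0.0, -39.0, 17.0]
om -1 0.18 [-17.0, 2.0, -29.0, 0.0, -59.0, 17.0]
om -1 0.2 [-17.0, 1.0, -28.0, 0.0, -61.0, 17.0]
ey 1 0.012 [64.0, 18.0, -37.0, 0.0, -35.0, 116.0]
ey 1 0.
[... 1212 characters left out ...]
 143.0]
BS 1 0.18 [37.0, 3.0, -28.0, 0.0, -59.0, 143.0]
BS 1 0.2 [37.0, 2.0, -26.0, 0.0, -61.0, 143.0]
BS -1 0.012 [37.0, 17.0, -39.0, 0.0, -34.0, -37.0]
BS -1 0.05 [37.0, 13.0, -37.0, 0.0, -40.0, -37.0]
BS -1 0.18 [37.0, 3.0, -28.0, 0.0, -59.0, -37.0]
BS -1 0.2 [37.0, 2.0, -26.0, 0.0, -61.0, -37.0]
BM 1 0.012 [-18.0, 28.0, -18.0, 0.0, -43.0, -162.0]
BM 1 0.05 [-18.0, 26.0, -17.0, 0.0, -48.0, -162.0]
BM 1 0.18 [-18.0, 19.0, -9.0, 0.0, -63.0, -162.0]
BM 1 0.2 [-18.0, 18.0, -7.0, 0.0, -65.0, -162.0]
BM -1 0.012 [-18.0, 28.0, -18.0, 0.0, -43.0, 18.0]
BM -1 0.05 [-18.0, 26.0, -17.0, 0.0, -48.0, 18.0]
BM -1 0.18 [-18.0, 19.0, -9.0, 0.0, -63.0, 18.0]
BM -1 0.2 [-18.0, 18.0, -7.0, 0.0, -65.0, 18.0]
```

```bash
python3 - <<'E'
from h import *
o=np.array([.0015,.0008]); Rm=R(-1); g=.032
pick(.4468+o[0],-.1118+o[1],0,g,Rm)
place(.5055+o[0],.3605+o[1],g,Rm,.75)
robot.goto([.45,.2,.25],Rm)
E
cat > snap.py <<'E'
from h import *; import sys
for n in("top","scene"):
    p,d=robot.grab_frame(n); cv2.imwrite(f"pics/{n}{sys.argv[1]}.png",p[:,:,::-1]); np.save(f"pics/{n}{sys.argv[1]}.npy",d)
E
python3 snap.py 1
```

```text
grip 37.76010130156239 f [-0.7 -0.  -1.1] t 5.3583
lifted grip 37.16307364758985 f [-1.1  0.2 -2.9]
place f [-0.5  0.8  0.5] [0.5071 0.3613 0.0176] grip 37.4267912460411
t 13.6417
```

View pics/top1.png

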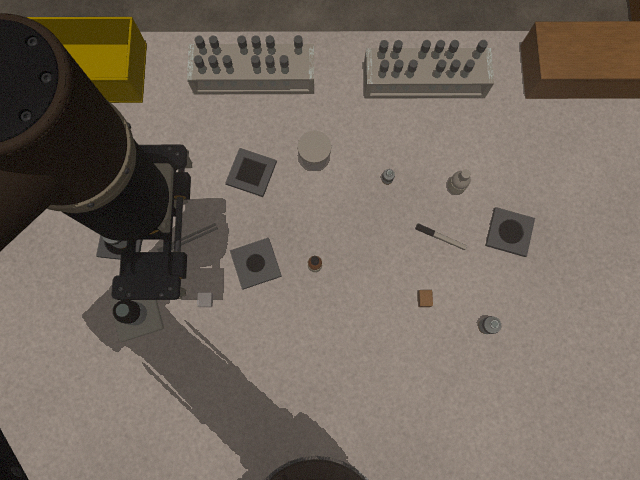

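The arm covers block_large in this view, so I'll move over to the medium objective and measure from there.

```bash
python3 - <<'E'
from h import *
robot.goto([.3426,-.3083,.16],R(-1))
E
python3 snap.py 2
python3 - <<'E'
from h import *
for n in("top","scene"):
    W=cloud(n,np.load(f"pics/{n}2.npy"))
    m=(np.linalg.norm(W[...,:2]-(.506,.361),axis=2)<.035)&(W[...,2]>.022)&(W[...,2]<.054)
    q=W[m]; print(n,len(q),(q.max(0)+q.min(0))/2,q.max(0)-q.min(0))
    t=W[(np.linalg.norm(W[...,:2]-(.506,.361),axis=2)<.035)&(W[...,2]>.054)]; print(t.max(0)[2],t.mean(0))
I=cv2.imread("pics/top2.png");J=cv2.imread("pics/scene2.png")
cv2.imwrite("pics/c2.png",np.hstack([cv2.resize(I[190:370,60:200],(400,514)),cv2.resize(J[190:290,430:510],(400,514))]))
E
```

```text
top 167 [0.5045005  0.35994438 0.03813182] [0.03790674 0.03962404 0.03163263]
0.07270302225528716 [0.50384344 0.35686935 0.06244969]
scene 186 [0.51607928 0.36024758 0.03817944] [0.03209689 0.03875174 0.03155287]
0.07340611265813313 [0.51584205 0.35805422 0.06253056]
```

View pics/c2.png

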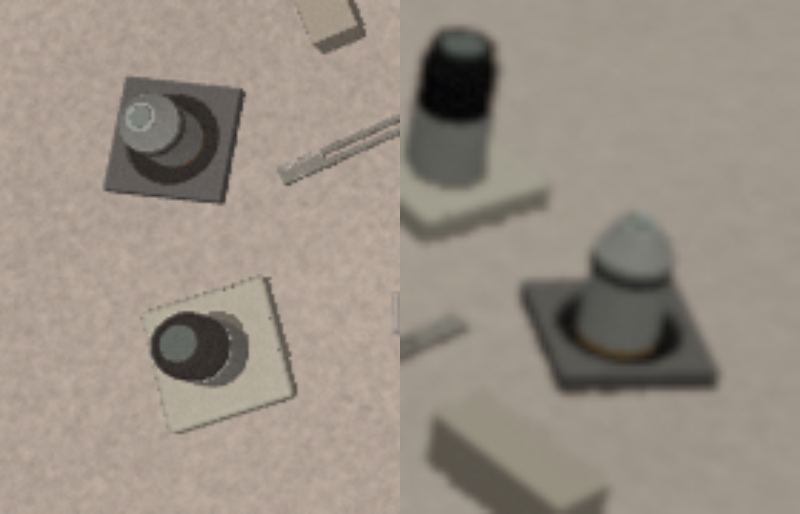

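The large objective is standing in its recess about 1 mm off centre. This gives a robot-minus-top-camera offset of about (2.6, 1.4) mm. Next, the medium and small objectives.

```bash
python3 - <<'E'
from h import *
o=np.array([.0024,.0013]); Rm=R(-1)
g=.030
pick(.3411+o[0],-.3091+o[1],0,g,Rm)
place(.5150+o[0],-.3668+o[1],g,Rm,.75)
g=.028
pick(.6208+o[0],-.1392+o[1],0,g,Rm,.8)
place(.4582+o[0],.1090+o[1],g,Rm,.6)
robot.goto([.367,.322,.2],Rm)
E
python3 snap.py 3
python3 - <<'E'
from h import *
W=cloud("top",np.load("pics/top3.npy"))
for c,a,b in(((.515,-.3668),.02,.043),((.4582,.109),.014,.034)):
    m=(np.linalg.norm(W[...,:2]-c,axis=2)<.03)&(W[...,2]>a)&(W[...,2]<b); q=W[m]; print(c,len(q),(q.max(0)+q.min(0))/2,q.max(0)-q.min(0))
E
```

```text
grip 29.409580507512842 f [-1.7 -0.4  0.1] t 19.7833
lifted grip 29.382294504484356 f [ 0.1  1.3 -3. ]
place f [ 0.2 -0.1 -0.5] [ 0.5175 -0.3655  0.0156] grip 29.32900036792484
t 27.225
grip 21.337769665637275 f [-0.5 -1.   0.3] t 30.775
lifted grip 21.384315582102133 f [-0.5 -2.1 -1.2]
place f [-0.8  0.3 -0.9] [0.4607 0.1104 0.0136] grip 20.965837504174637
t 38.5833
(0.515, -0.3668) 93 [ 0.51574306 -0.36527327  0.03143235] [0.02936141 0.02674555 0.02278377]
(0.4582, 0.109) 49 [0.45841451 0.11022857 0.02408216] [0.05196776 0.04735717 0.01973751]
```

View pics/top3.png

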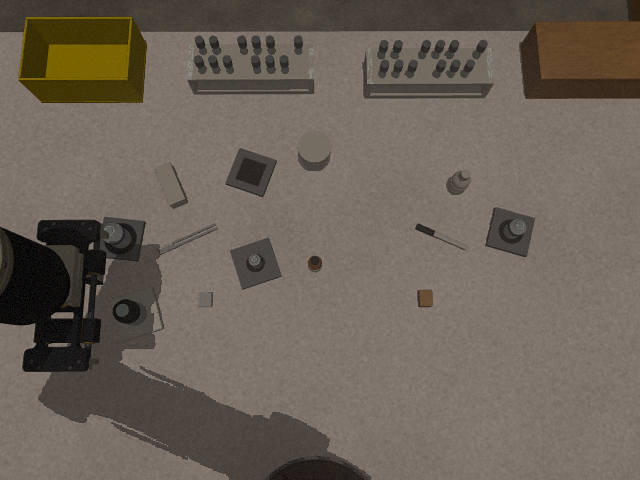

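View pics/scene3.png

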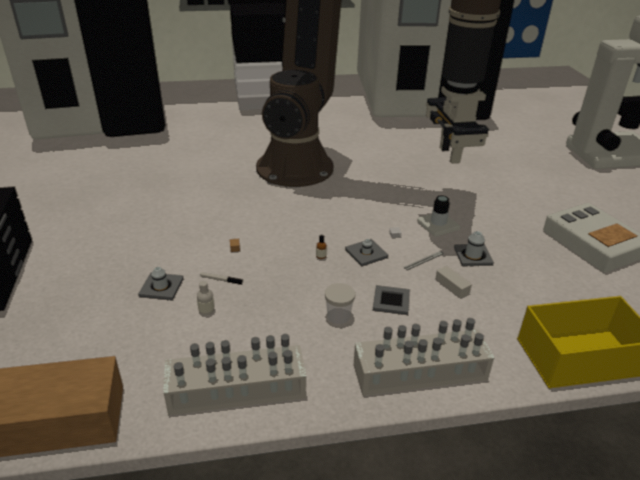

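All three objectives stand in their recesses, with tops at (115,236), (255,262) and (516,228) in the top view. Now the eyepiece.

```bash
python3 - <<'E'
from h import *
Rm=R(-1); x,y=.3686,.3225; zt=.014+.055-.019
robot.move_gripper(1.0)
robot.goto([x,y,zt+.06],Rm)
robot.servo_line([x,y,zt],speed=.08); f0=np.array(robot.read_force())
robot.move_gripper(0.0); robot.dwell(.3)
print("grip",robot.read_grip_width()*88,np.round(np.array(robot.read_force())-f0,1),np.round(robot.read_ft_torque(),2))
for h in(.004,.012,.024,.040,.05):
    robot.servo_line([x,y,zt+h],speed=.03); robot.dwell(.1); print(h,np.round(np.array(robot.read_force())-f0,1),robot.read_grip_width()*88)
robot.servo_line([x,y,.19],speed=.1)
print(robot.read_t())
E
python3 snap.py 4
```

```text
grip 39.23176398648197 [-5.9 -0.3  3.8] [0.27 2.02 0.02]
0.004 [-6.1  0.3  3. ] 39.46118461481111
0.012 [-4.9 -0.2  2.4] 39.61868972732953
0.024 [-6.4  0.3  3.1] 39.679726175155224
0.04 [-1.   0.5 -1.5] 39.15230887509302
0.05 [-0.3 -0.1 -0.5] 39.482983924298594
46.8583
```

View pics/scene4.png

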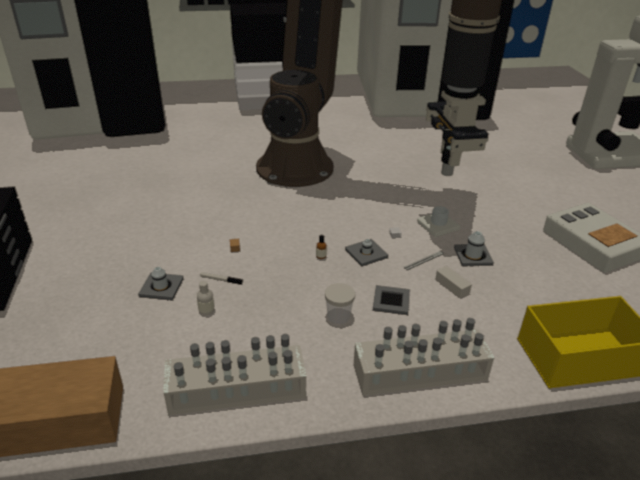

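```bash
python3 - <<'E'
from h import *
place(.6354+.0024,.1207+.0013,.055,R(-1),.8,hi=.19)
robot.goto([.45,-.3,.3],R(-1))
robot.dwell(.5)
E
python3 snap.py 5
python3 - <<'E'
from h import *
T={"L":(.5055,.3605,.022,.053,.06),"S":(.4582,.109,.014,.034,.04),"Q":(.6354,.1207,.04,.062,.06),"st":(.366,.3216,.02,.06,.04)}
for n in("top","scene"):
    W=cloud(n,np.load(f"pics/{n}5.npy"))
    for k,(x,y,a,b,_) in T.items():
        r=np.linalg.norm(W[...,:2]-(x,y),axis=2); q=W[(r<(.02 if k=="S" else .033))&(W[...,2]>a)&(W[...,2]<b)]
        zz=W[(r<.03)][:,2]
        print(n,k,len(q),np.round((q.max(0)+q.min(0))/2,4)[:2],np.round(q.max(0)-q.min(0),3)[:2],"zmax",zz.max().round(4))
    m=(np.linalg.norm(W[...,:2]-(.366,.3216),axis=2)<.075)&(W[...,2]>.010)&(W[...,2]<.018)
    r=cv2.minAreaRect((W[m][:,:2]*1000).astype(np.float32)); print(n,"stand",np.round(r[0],1),np.round(r[1],1),r[2])
I=cv2.imread("pics/top5.png");J=cv2.imread("pics/scene5.png")
cv2.imwrite("pics/c5.png",np.vstack([cv2.resize(I[140:340,80:300],(600,300)),cv2.resize(J[190:320,320:520],(600,300))]))
E
```

```text
place f [-0.1 -1.4  1.5] [0.6379 0.122  0.0407] grip 39.49913153545035
t 53.1833
top L 162 [0.5053 0.3599] [0.038 0.039] zmax 0.0722
top S 48 [0.4603 0.1103] [0.03  0.025] zmax 0.0456
top Q 110 [0.6352 0.1207] [0.037 0.038] zmax 0.0771
top st 395 [0.3659 0.321 ] [0.041 0.042] zmax 0.0545
top stand [366.3 321.2] [80.  80.7] 17.519195556640625
scene L 185 [0.5182 0.3602] [0.03  0.037] zmax 0.0736
scene S 64 [0.4603 0.1098] [0.033 0.021] zmax 0.046
scene Q 159 [0.6438 0.1231] [0.038 0.04 ] zmax 0.0767
scene st 274 [0.3713 0.3264] [0.047 0.05 ] zmax 0.0534
scene stand [371.3 322.1] [86.5 84.4] 16.108814239501953
```

View pics/c5.png

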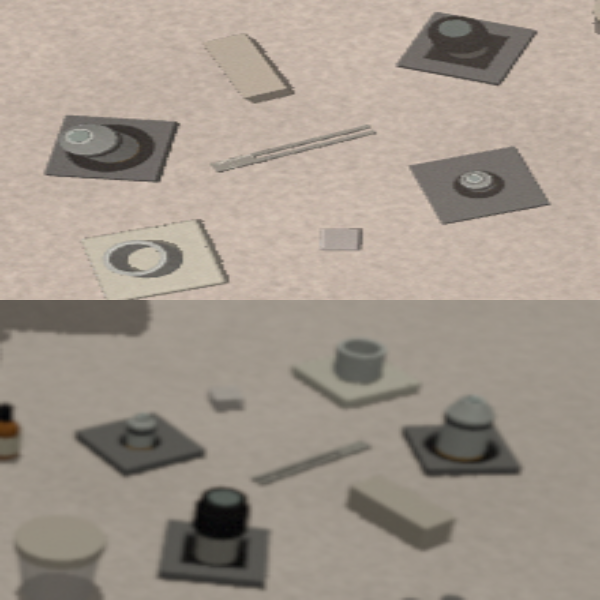

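```bash
python3 -c "
from rig import robot
print(robot.read_t(),robot.read_force()); robot.job_done()"
```

```text
55.5167 [-0.40446335 -0.41985172  0.71504548]
the job is handed in; nothing more can be done
```

All four optics are standing upright and released in their own recesses, and I handed the job in at about 55.5 s of the 128 s allowed. The hand-in call reports no verdict, so this rests on my own checks.

- **How it went:** I placed the large objective first and used it to measure the offset between the robot and the top camera, about 2.5 mm. I corrected the medium and small objectives and the eyepiece for that. The eyepiece was gripped on its head and drawn straight up, with under about 7 N sideways on the wrist, before going stem down into the square recess.
- **Position checks (top camera):**

| Optic | Distance from recess centre | Note |
|---|---|---|
| Large objective | about 1 mm | last picture |
| Eyepiece | under 1 mm | last picture |
| Small objective | about 2.5 mm | last picture, rough: rim pixels got into the fit |
| Medium objective | under 2 mm | seen right after placing, not re-measured at the end |

- **Sleeve stand:** it is upright and moved less than 1 mm.
- **Disagreements:** the scene camera reads about 4–5 mm further out in x than the top camera on the flat faces. It sees only the near side of the barrels, so its barrel centres are further out still. I relied on the top camera with the measured correction. Depth heights read up to 4–5 mm high throughout, so seating depth rests on the commanded heights and on the pictures, which show the feet down in the recesses.

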